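Load a bearing sleeve into the gauge up its ramp

ROBOT

A 7-joint arm with a two-finger parallel gripper is mounted at the origin on the work surface. World frame = base frame: x ahead of the robot, y to its left, z up, the work surface at z = 0. Lengths are in m, angles in rad, forces in N, time in s.
With the tool pointing down it reaches from about 0.425 to 1.025 m from the base axis. Payload 9.4 kg.
Tool frame: the origin (TCP) lies midway between the tips of the shut fingers; the grasp point (between the pads) lies 19 mm behind it; z points along the fingers, y is the direction in which the jaws open and shut (so a half turn about z gives the same grasp; the last joint's range is limited). The gripper opens to 93 mm and grips with 3 to 60 N. Pads are 15 mm wide; open, the fingers measure 128 mm over their backs; the gripper's body (75 mm by 188 mm) begins 65 mm behind the grasp point.
Start: joints at [1.268, 0.599, -0.003, 1.599, 0.002, 0.943, -0.08], TCP at [0.162, -0.707, 0.184] pointing down, gripper open.
Joint ranges: [-2.57, 2.57], [-0.35, 1.97], [-1.29, 1.29], [0.11, 2.56], [-1.05, 4.19], [0.11, 1.86], [-2.63, 2.63]. Speed limits (rad/s): [2.22, 2.22, 3.01, 3.01, 3.14, 3.14, 3.14].

INTERFACE

Orientations are given as a unit quaternion [x, y, z, w].
In Python, from bench import state, read_camera, camera_model, hand_in, boxes_of, regions_of, tip_of gives the robot as it stands.
- The arm moves only by the tool jog_arm, never from a script. Its argument "increments" is a list of rows, each an object of numbers: "x", "y", "z": the shift along the tool's x, y, z in m; "wx", "wy", "wz": the turn, a rotation vector about the tool's x, y, z in rad; "grip": the closure, from -1 (fully open) to 1 (shut). In form: [{"x": .., "y": .., "z": .., "wx": .., "wy": .., "wz": .., "grip": ..}, ...]. A call has 1 to 10 rows; each row shifts and turns the commanded pose from where the row before left it, along the tool's axes as they then stand; what a row does not reach is not made up. A row lasts 1/10 s, in which the tool goes at most 50 mm and 8.59 degrees, less where a joint would pass 70% of its speed; a pose out of reach is approached as far as the arm can. A call is refused whole if a number of a shift passes 0.05 or a number of a turn 0.15, either way. A call with a gripper value outside its range is refused whole. The fingers move at their own pace and stop on an object; "grip_force" is the grip in N (left out, the last holds). Time passes only in rows, so rows that do not move let the fingers close. It gives the time, the measured TCP pose, the force and the opening at its end, in the units of the state.
- state(): the state, without advancing time (a new reading comes with each control period).
- read_camera(name): name is "scene" or "top" or "wrist"; returns the picture (420x560x3 uint8, red, green, blue); there is no depth.
- camera_model(name): a dict with "fov_y" (degrees; the focal length in pixels is half the picture's height over the tangent of half this angle, whatever the lens; pixels are square), "cx", "cy" (the principal point, pixels), "extrinsics" (4x4, takes a point from world to camera coordinates); the wrist camera has in their place "mount" (4x4, takes a point from camera to tool coordinates, whose origin is the TCP and whose axes are the flange's). Camera axes: x right, y up, looking along -z (the intrinsics and any distortion apply to the point x, -y, -z); pixel columns grow to the right and rows downward; lengths in m; the calibration is good to about 2 mm. A picture is of the moment at which its call begins: read the wrist's pose just before it. camera_model takes no time and is no camera call.
- hand_in(): hands the job in, once; it reports no verdict.
Trained networks look in the newest picture that a camera, given by its name, has taken for a name from the list of things; names that differ only in an ending like _2 or _b are one class to them, and where a whole thing is asked for, a point or a joint stands for the part that bears it (a point fixed in the world has none). Each returns a list of dicts, best first, with "confidence" (0 to 1); they miss things now and then, are a little off and sometimes report something else, mostly with a low value. They report only what shows in the picture. A call takes as long as a camera call. They do not tell look-alikes from the thing itself.
- boxes_of(camera, query): "rect" ([left, top, width, height] in pixels, round what is visible of it).
- regions_of(camera, query): "pixels" (420x560 bool, what is visible of it) and "rect" ([left, top, width, height] in pixels, round what is visible of it).
- tip_of(camera, query): "position" ([row, column] in pixels: a listed point, or the origin of a listed thing).
The state is a dict: "time": time; "joint_pos": joint angles; "qvel": joint speeds; "joint_torque": joint torques, N m; "tool_pos": TCP position; "orientation": TCP orientation; "wrist_force": force on the tool from outside, world axes, zero at the start; "moment": the same for the moment, N m; "opening": finger opening in m.
Only numpy, scipy, OpenCV 4.12 (cv2) and the standard library are available. Lean on these libraries where they do the work, as an engineer would, in place of code of your own. Each camera call takes 0.05 s, during which the arm holds its last target.

TASK

Push the long bronze bearing sleeve lying at the foot of the ramp slowly up the slope until it drops into the seat against the stop at the top; push it only, never pick it up, and do not let it run back down. Then press the start button on the control box fully down and let go. Leave the other things on the bench where they are.

Things in the scene. Friction and masses are not known exactly. Their poses are not given: they have to be found in the camera images.
- ramp: Fixed loading ramp of a sleeve gauge, aluminium, with grey side guides (inner faces at y = +-48 mm, outer +-54) that stand 14 mm above landing and slope, 18 mm above the seat floor. Origin: on the bench under the ramp; x points uphill, y across, z up. Along x: kerb, landing, slope, crest, seat, stop, then a white gauge head up to x = 171 mm, 57 mm tall.
- landing (a point): Middle of the level landing at the ramp's foot, at x = -95, z = 8 mm in the ramp's frame. The landing runs from x = -125 to -65 mm; at its outer end a 4 mm thick kerb rises 4 mm above it. The straight slope, about 8 degrees, begins at x = -65.
- crest (a point): Middle of the crest, the top edge of the slope, at x = 65, z = 26 mm in the ramp's frame. Beyond it the seat, a level trough 4 mm lower (floor at z = 22 mm) and 34 mm long, ends at the stop, a dark upright plate (face at x = 99 mm, top at z = 62 mm).
- sleeve: Lightly oiled bronze sleeve, a plain cylinder 40 mm in diameter and 90 mm long, about 0.3 to 0.55 kg, lying across the landing. Origin: its centre; y is its axis (nearly along the ramp's y); x and z turn as it rolls. It rolls freely, also back down the slope if not held from behind. Over the crest it drops 4 mm into the seat and stays there.
- seat (a point): Where the sleeve's centre lies when seated against the stop: x = 0.078, z = 0.042 in the ramp's frame.
- start (a joint): Round black start button on top of the grey control box, pressed straight down: 0 is up, 0.006 m fully down; the spring takes about 5 N and lifts it again.
- start_top (a point): Centre of the top face of the start button (28 mm across); moves down with it. The control box under it is 100 x 80 x 45 mm tall.
- spare_sleeve: short bronze sleeve standing upright beside the ramp, 40 mm across, 45 mm tall; to be left alone. Origin: at its middle, underside.
- collar: steel shaft collar lying flat beside the ramp, 44 mm across, 14 mm tall; to be left alone. Origin: at its middle, underside.
- parts_box: small cardboard box, 75 x 55 x 40 mm tall; to be left alone. Origin: at its middle, underside.
- solder_spool: spool standing on its flange, 56 mm across, 38 mm tall; to be left alone. Origin: at its middle, underside.
- screwdriver: screwdriver lying down, 170 mm long; to be left alone. Origin: at its middle, x along it.
- flux_jar: closed jar, 48 mm across, 55 mm tall; to be left alone. Origin: at its middle, underside.
- wrench: wrench lying flat, 150 mm long; to be left alone. Origin: at its middle, x along it.
Things that resemble listed ones, but are neither listed nor needed, are in the scene too. What is shaped like the part that bears start but yellow is not meant.

How it is judged:
On the way, in this order (a step that is already met when the one before it is completed fails the run):
1. the sleeve lies in the seat at the top, against the stop (x of sleeve in the frame of ramp between 0.072 and 0.084 m and z of sleeve in the frame of ramp between 0.038 and 0.046 m and angle between the y axis of sleeve and the y axis of ramp, either way round below 0.1 rad and linear speed of sleeve below 0.03 m/s), for 0.2 s.
2. the start button is pressed down (value of joint start above 0.0045 m), for 0.05 s.
At the end, for the whole second after the job is handed in: The sleeve rests in the seat at the top of the ramp, its centre within about 6 mm along the ramp and 4 mm in height of the seat point, lying across the ramp within 0.1 rad; the start button has been pressed at least 4.5 mm down after that and is up again (x of sleeve in the frame of ramp between 0.072 and 0.084 m and z of sleeve in the frame of ramp between 0.038 and 0.046 m and angle between the y axis of sleeve and the y axis of ramp, either way round below 0.1 rad and linear speed of sleeve below 0.02 m/s and value of joint start below 0.0015 m); the robot touches nothing.
It fails at once if the sleeve runs freely on the ramp (faster than 0.2 m/s before the crest) (x of sleeve in the frame of ramp below 0.06 m and linear speed of sleeve above 0.2 m/s).
It fails at once if the sleeve is lifted off the ramp (clearly, by 8 mm or more at any point) (z of sleeve in the frame of ramp above 0.056 m or (x of sleeve in the frame of ramp below 0 m and z of sleeve in the frame of ramp above 0.046 m) or (x of sleeve in the frame of ramp below -0.065 m and z of sleeve in the frame of ramp above 0.037 m)).
It fails at once if the sleeve leaves the ramp (z of sleeve in the frame of ramp below 0.02 m or x of sleeve in the frame of ramp below -0.125 m or y of sleeve in the frame of ramp above 0.012 m or y of sleeve in the frame of ramp below -0.012 m).
It fails at once if the start button is pressed before the sleeve is in the seat (value of joint start above 0.003 m and (x of sleeve in the frame of ramp below 0.07 m or z of sleeve in the frame of ramp above 0.048 m)).
It fails at once if another thing on the bench is moved by more than 15 mm (distance of any of spare_sleeve, collar, parts_box, solder_spool, screwdriver, flux_jar, wrench from where it was at the start of the episode above 0.015 m).
It also fails if it takes over 58 s, if anything falls off the work surface, if the arm or the gripper's body presses on something with over 40 N, if the wrist force passes 120 N, or if a joint passes its speed limit or range.

## Working session

There is one attempt and no reset: what is moved stays moved. The work goes in short steps, Python scripts to look and compute and a tool call to move; the robot and the scene stay as the last step left them, time stands still between calls to the robot, and variables do not carry over. Pictures are saved under pics/ and viewed, and the job is handed in when it is done.

Besides the shell and the picture viewer there is one more tool, called after "Emit:" as name(argument=value, ...) on one line, values as JSON. jog_arm: Moves the arm, as the interface text tells. Its arguments: {"type":"object","properties":{"increments":{"type":"array"},"grip_force":{"type":"number"}},"required":["increments"]}

```bash
mkdir -p pics; ls; python3 - <<'E'
from bench import *
import cv2,numpy as np
s=state();print(s)
for c in ["scene","top","wrist"]:
    im=read_camera(c);cv2.imwrite(f"pics/{c}0.png",im[:,:,::-1]);print(c,camera_model(c))
E
```

```text
pics
{'time': 0.0, 'joint_pos': array([ 1.26832273,  0.6001352 , -0.00251837,  1.60012667,  0.00181804,
        0.94289378, -0.07983334]), 'qvel': array([ 0.00099291, -0.00158153,  0.00104343,  0.00070693, -0.00164502,
        0.00011803,  0.00041367]), 'joint_torque': array([-2.39029287e-04, -7.65074015e+01,  1.49715152e+00, -2.52359158e+01,
       -5.24775486e-02,  1.66742387e-02,  1.89445964e-04]), 'tool_pos': array([ 0.16213413, -0.70608371,  0.18355424]), 'orientation': array([ 9.93633888e-01,  1.12654723e-01, -1.72708451e-04, -7.61408610e-04]), 'wrist_force': array([-0.67134727, -0.19660023, -0.20319219]), 'moment': array([-0.00311943, -0.02023754, -0.03328932]), 'opening': 0.09323947186080271}
scene {'fov_y': 55.57888710452075, 'cx': 283.9211824795646, 'cy': 212.72110604235695, 'extrinsics': array([[ 0.79086222,  0.61194789,  0.00753159, -0.41744762],
       [-0.48083662,  0.61371086,  0.62622291,  0.23308904],
       [ 0.37859357, -0.4988775 ,  0.77960769, -1.33194924],
       [ 0.        ,  0.        ,  0.        ,  1.        ]])}
top {'fov_y': 48.80797857609343, 'cx': 275.35882362705325, 'cy': 211.3419946212639, 'extrinsics': array([[-0.01853574, -0.99981737, -0.00465301, -0.0108287 ],
       [ 0.99290062, -0.01895399,  0.11742704, -0.54228513],
       [-0.11749379, -0.00244338,  0.99307061, -1.12870996],
       [ 0.        ,  0.        ,  0.        ,  1.        ]])}
wrist {'fov_y': 58.63433289632221, 'cx': 274.0913249429979, 'cy': 204.89953160448775, 'mount': array([[ 4.06415698e-05,  9.70440909e-01,  2.41338852e-01,
         6.65381612e-02],
       [ 9.99999941e-01, -1.21859643e-04,  3.21605968e-04,
        -1.28884343e-03],
       [ 3.41509054e-04,  2.41338824e-01, -9.70440856e-01,
        -2.00749742e-01],
       [ 0.00000000e+00,  0.00000000e+00,  0.00000000e+00,
         1.00000000e+00]])}
```

View pics/scene0.png

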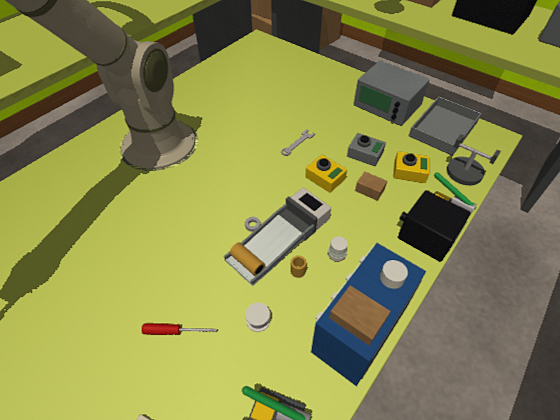

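View pics/top0.png

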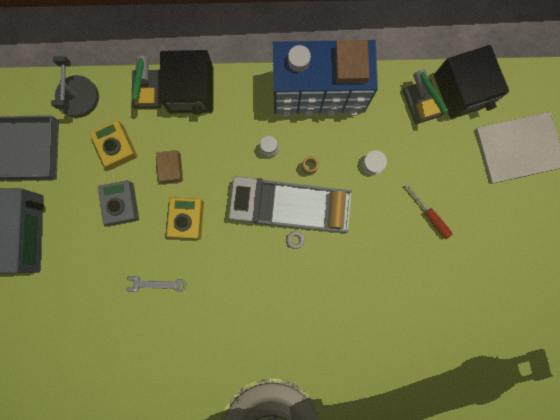

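View pics/wrist0.png

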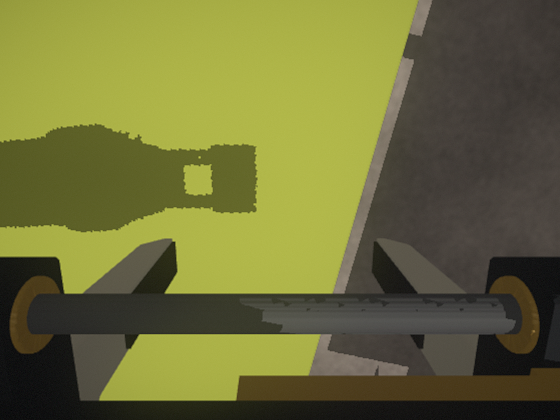

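```bash
cat > h.py <<'E'
from bench import *
import cv2,numpy as np
from scipy.spatial.transform import Rotation as R
def model(c,st=None):
    m=camera_model(c); f=210/np.tan(np.radians(m['fov_y']/2))
    if 'mount' in m:
        T=np.eye(4);T[:3,:3]=R.from_quat(st['orientation']).as_matrix();T[:3,3]=st['tool_pos']
        E=np.linalg.inv(T@m['mount'])
    else:E=m['extrinsics']
    return f,m['cx'],m['cy'],E
def proj(M,P):
    f,cx,cy,E=M;P=np.atleast_2d(P);q=P@E[:3,:3].T+E[:3,3]
    return np.c_[cx+f*q[:,0]/-q[:,2],cy-f*q[:,1]/-q[:,2]]
def back(M,u,v,z):
    f,cx,cy,E=M;d=E[:3,:3].T@np.array([(u-cx)/f,-(v-cy)/f,-1]);o=-E[:3,:3].T@E[:3,3]
    return o+d*(z-o[2])/d[2]
E
python3 - <<'E'
from h import *
read_camera("top")
M=model("top")
def tip(n,z):
    for t in tip_of("top",n)[:4]:
        r,c=t['position'];print(n,round(t['confidence'],2),(round(c),round(r)),back(M,c,r,z).round(3))
for n,z in [("sleeve",.028),("landing",.008),("crest",.026),("seat",.042),("start_top",.055),("ramp",0),("spare_sleeve",0),("flux_jar",0)]: tip(n,z)
im=cv2.imread("pics/top0.png")
cv2.imwrite("pics/c1.png",cv2.resize(im[160:260,210:370],None,fx=5,fy=5,interpolation=cv2.INTER_CUBIC))
cv2.imwrite("pics/c2.png",cv2.resize(im[110:250,80:220],None,fx=4,fy=4,interpolation=cv2.INTER_CUBIC))
E
```

```text
sleeve 0.61 (337, 207) [ 0.549 -0.176  0.028]
landing 0.68 (337, 212) [ 0.54  -0.178  0.008]
crest 0.83 (270, 205) [ 0.558 -0.009  0.026]
seat 0.82 (268, 201) [ 0.567 -0.003  0.042]
seat 0.28 (369, 166) [ 0.652 -0.259  0.042]
start_top 0.69 (184, 223) [0.514 0.204 0.055]
start_top 0.67 (111, 205) [0.562 0.383 0.055]
start_top 0.65 (339, 210) [ 0.54  -0.177  0.055]
start_top 0.5 (112, 145) [0.714 0.385 0.055]
ramp 0.58 (297, 205) [ 0.562 -0.076  0.   ]
spare_sleeve 0.59 (313, 166) [ 0.664 -0.12   0.   ]
flux_jar 0.9 (271, 147) [ 0.716 -0.012  0.   ]
flux_jar 0.58 (158, 284) [0.365 0.279 0.   ]
```

View pics/c1.png

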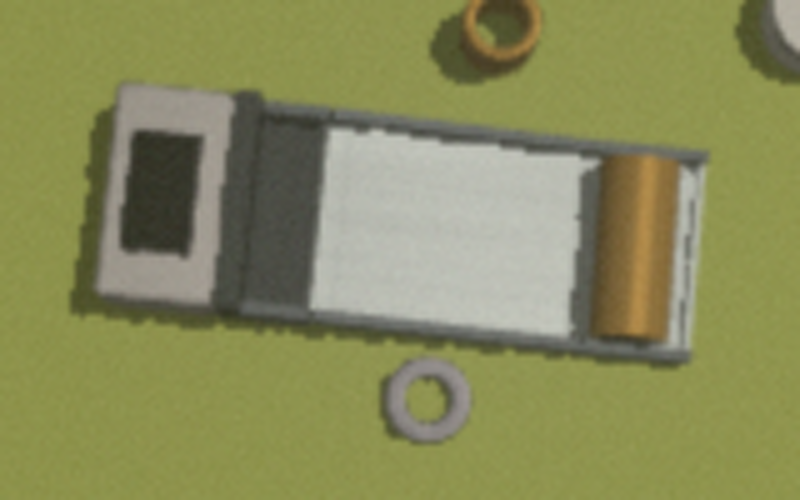

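View pics/c2.png

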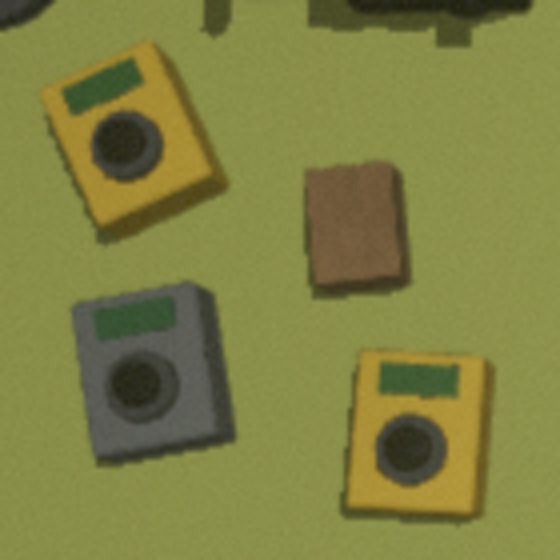

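```bash
cat > fit.py <<'E'
from h import *
from scipy.optimize import least_squares
def ramp2w(p,P): 
    P=np.atleast_2d(P);c,s=np.cos(p[2]),np.sin(p[2])
    return np.c_[p[0]+c*P[:,0]-s*P[:,1],p[1]+s*P[:,0]+c*P[:,1],P[:,2]]
E
python3 - <<'E'
from fit import *
M=model("top")
pts=np.array([[707,152],[690,362],[328,126],[308,308],[600,155],[592,338],[675,158],[668,340]])/5+[210,160]
P=np.array([[-129,-54,22],[-129,54,22],[65,-48,26],[65,48,26]])*1e-3
f=lambda p:(proj(M,ramp2w(p,P))-pts[:4]).ravel()
r=least_squares(f,[.56,-.08,1.57]);print(r.x,r.fun.round(2))
b=back(M,114.2,206,.055);print("btn",b)
# sleeve centre: average of outline
print("sleeve",back(M,*pts[4:].mean(0),.028))
p=r.x;c,s=np.cos(p[2]),np.sin(p[2])
d=back(M,*pts[4:].mean(0),.028)-[p[0],p[1],0];print("in ramp",c*d[0]+s*d[1],-s*d[0]+c*d[1])
print("landing",ramp2w(p,[[-.095,0,.008]]),"seat",ramp2w(p,[[.078,0,.042]]))
E
```

```text
[ 0.55534974 -0.08116273  1.44910324] [ 0.23 -0.1   0.03  0.11 -0.17 -0.55 -0.1   0.52]
btn [0.56009273 0.3758152  0.055     ]
sleeve [ 0.54404088 -0.1755154   0.028     ]
in ramp -0.09502770359809747 -0.00022852542767065435
landing [[ 0.54381741 -0.17546016  0.008     ]] seat [[ 0.56481839 -0.00373958  0.042     ]]
```

Emit:
jog_arm(increments=[{"x": 0.02, "y": -0.016, "z": -0.004, "grip": 0}, {"x": 0.036, "y": -0.029, "z": -0.004, "grip": 0}, {"x": 0.036, "y": -0.029, "z": -0.004, "grip": 0}, {"x": 0.036, "y": -0.029, "z": -0.004, "grip": 0}, {"x": 0.036, "y": -0.029, "grip": 0}, {"x": 0.036, "y": -0.029, "grip": 0}, {"x": 0.036, "y": -0.029, "grip": 0}, {"x": 0.036, "y": -0.029, "grip": 0}, {"x": 0.036, "y": -0.029, "grip": 0}, {"x": 0.036, "y": -0.029, "grip": 0}])

```text
invalid input at $.increments[0]: expected keys x, y, z, wx, wy, wz, grip
```

Emit:
jog_arm(increments=[{"x": 0.036, "y": -0.029, "grip": 0}, {"x": 0.036, "y": -0.029, "grip": 0}, {"x": 0.036, "y": -0.029, "grip": 0}, {"x": 0.02, "y": -0.012, "wz": -0.05}, {"wz": -0.13}, {"wz": -0.14}, {"wz": -0.14}, {"wz": -0.14}, {"wz": -0.14}, {"wz": -0.14}])

```text
invalid input at $.increments[0]: expected keys x, y, z, wx, wy, wz, grip
```

Emit:
jog_arm(increments=[{"wz": -0.14}, {"wz": -0.14}, {"wz": -0.06}, {"x": 0}])

```text
invalid input at $.increments[0]: expected keys x, y, z, wx, wy, wz, grip
```

Emit:
jog_arm(increments=[{"x": 0.02, "y": -0.016, "z": -0.004, "wx": 0, "wy": 0, "wz": 0, "grip": 0}, {"x": 0.036, "y": -0.029, "z": -0.004, "wx": 0, "wy": 0, "wz": 0, "grip": 0}, {"x": 0.036, "y": -0.029, "z": -0.004, "wx": 0, "wy": 0, "wz": 0, "grip": 0}, {"x": 0.036, "y": -0.029, "z": -0.004, "wx": 0, "wy": 0, "wz": 0, "grip": 0}, {"x": 0.036, "y": -0.029, "z": 0, "wx": 0, "wy": 0, "wz": 0, "grip": 0}, {"x": 0.036, "y": -0.029, "z": 0, "wx": 0, "wy": 0, "wz": 0, "grip": 0}, {"x": 0.036, "y": -0.029, "z": 0, "wx": 0, "wy": 0, "wz": 0, "grip": 0}, {"x": 0.036, "y": -0.029, "z": 0, "wx": 0, "wy": 0, "wz": 0, "grip": 0}, {"x": 0.036, "y": -0.029, "z": 0, "wx": 0, "wy": 0, "wz": 0, "grip": 0}, {"x": 0.036, "y": -0.029, "z": 0, "wx": 0, "wy": 0, "wz": 0, "grip": 0}])

```text
time: 1.6
tool_pos: [0.4366, -0.3581, 0.2007]
orientation: [0.994, 0.113, 0.0, 0.0]
wrist_force: [0.6, -0.7, 0.9]
opening: 0.0463
```

Emit:
jog_arm(increments=[{"x": 0.036, "y": -0.029, "z": 0, "wx": 0, "wy": 0, "wz": 0, "grip": 0}, {"x": 0.036, "y": -0.029, "z": 0, "wx": 0, "wy": 0, "wz": 0, "grip": 0}, {"x": 0.036, "y": -0.029, "z": 0, "wx": 0, "wy": 0, "wz": 0, "grip": 0}, {"x": 0.02, "y": -0.012, "z": 0, "wx": 0, "wy": 0, "wz": 0, "grip": 0}, {"x": 0, "y": 0, "z": 0, "wx": 0, "wy": 0, "wz": -0.1, "grip": 0}, {"x": 0, "y": 0, "z": 0, "wx": 0, "wy": 0, "wz": -0.14, "grip": 0}, {"x": 0, "y": 0, "z": 0, "wx": 0, "wy": 0, "wz": -0.14, "grip": 0}, {"x": 0, "y": 0, "z": 0, "wx": 0, "wy": 0, "wz": -0.14, "grip": 0}, {"x": 0, "y": 0, "z": 0, "wx": 0, "wy": 0, "wz": -0.14, "grip": 0}, {"x": 0, "y": 0, "z": 0, "wx": 0, "wy": 0, "wz": -0.14, "grip": 0}])

```text
time: 2.6
tool_pos: [0.5382, -0.2345, 0.2006]
orientation: [0.87, 0.493, 0.0, 0.0]
wrist_force: [-0.3, 0.3, 0.3]
opening: 0.0463
```

Emit:
jog_arm(increments=[{"x": 0, "y": 0, "z": 0, "wx": 0, "wy": 0, "wz": -0.14, "grip": 0}, {"x": 0, "y": 0, "z": 0, "wx": 0, "wy": 0, "wz": -0.14, "grip": 0}, {"x": 0, "y": 0, "z": 0, "wx": 0, "wy": 0, "wz": -0.14, "grip": 0}, {"x": 0, "y": 0, "z": 0, "wx": 0, "wy": 0, "wz": 0, "grip": 0}])

```text
time: 3.0
tool_pos: [0.538, -0.2347, 0.2004]
orientation: [0.749, 0.662, 0.0, -0.0]
wrist_force: [-0.6, -0.7, -0.2]
opening: 0.0467
```

```bash
python3 - <<'E'
from fit import *
s=state();im=read_camera("wrist");cv2.imwrite("pics/w1.png",im[:,:,::-1])
print(s['time'],s['tool_pos'],s['opening'],s['joint_pos'].round(2),s['wrist_force'])
print(R.from_quat(s['orientation']).as_matrix().round(4))
E
```

```text
3.0 [ 0.53804525 -0.23469312  0.20043148] 0.04666291114349567 [ 0.59  0.44 -0.39  1.89  0.22  0.85 -0.03] [-0.64690951 -0.72361211 -0.20426955]
[[ 1.230e-01  9.924e-01  1.000e-04]
 [ 9.924e-01 -1.230e-01  1.000e-04]
 [ 1.000e-04  1.000e-04 -1.000e+00]]
```

View pics/w1.png

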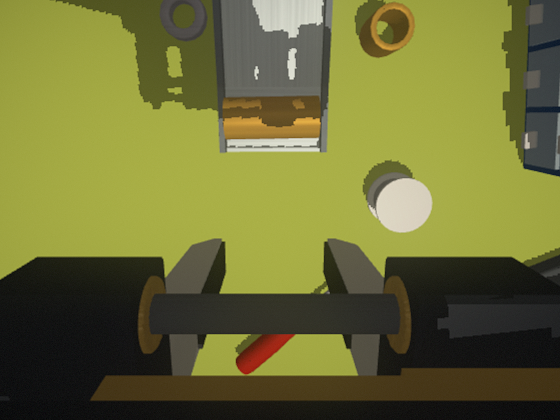

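```bash
python3 - <<'E'
from fit import *
s=state();M=model("wrist",s);p=[.55535,-.08116,1.4491];c,sn=np.cos(p[2]),np.sin(p[2])
im=cv2.imread("pics/w1.png")
for x,y,z in [(-.129,-.054,.022),(-.129,.054,.022),(-.129,-.048,.022),(-.125,.048,.008),(-.065,-.048,.022),(-.065,.048,.022),(.0,.048,.031),(.0,-.048,.031),(-.115,-.045,.028),(-.075,-.045,.028),(-.115,.045,.028),(-.075,.045,.028)]:
    q=proj(M,ramp2w(p,[[x,y,z]]))[0];cv2.circle(im,tuple(int(round(a)) for a in q),2,(0,0,255),-1)
for z in (.02,):
  for yy in(-.022,.022): 
    q=proj(M,[s['tool_pos']+[yy,0,0]])[0]; print(q)
cv2.imwrite("pics/w1o.png",cv2.resize(im[0:250,150:400],None,fx=2.4,fy=2.4))
d=s['tool_pos']-[p[0],p[1],0];print("tcp in ramp",c*d[0]+sn*d[1],-sn*d[0]+c*d[1])
E
```

```text
[236.26542903 240.28525456]
[313.5570846  230.80458168]
tcp in ramp -0.1545066721054103 -0.0014976289426602285
```

View pics/w1o.png

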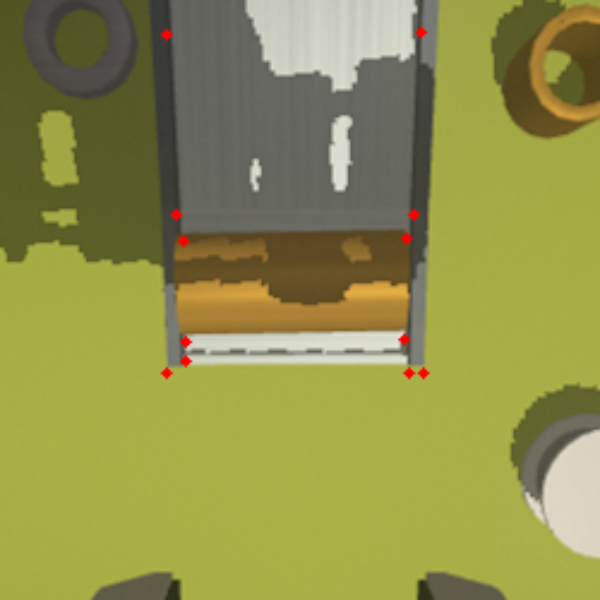

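Emit:
jog_arm(increments=[{"x": 0, "y": -0.0015, "z": 0.02, "wx": 0, "wy": 0, "wz": 0, "grip": 0}, {"x": 0, "y": 0, "z": 0.03, "wx": 0, "wy": 0, "wz": 0, "grip": 0}, {"x": 0, "y": 0, "z": 0.03, "wx": 0, "wy": 0, "wz": 0, "grip": 0}, {"x": 0, "y": 0, "z": 0.03, "wx": 0, "wy": 0, "wz": 0, "grip": 0}, {"x": 0, "y": 0, "z": 0.025, "wx": 0, "wy": 0, "wz": 0, "grip": 0}, {"x": 0, "y": 0, "z": 0.02, "wx": 0, "wy": 0, "wz": 0, "grip": 0}, {"x": 0, "y": 0, "z": 0.014, "wx": 0, "wy": 0, "wz": 0, "grip": 0}, {"x": 0, "y": 0, "z": 0.01, "wx": 0, "wy": 0, "wz": 0, "grip": 0}, {"x": 0, "y": 0, "z": 0, "wx": 0, "wy": 0, "wz": 0, "grip": 0}])

```text
time: 3.95
tool_pos: [0.5363, -0.2341, 0.0205]
orientation: [0.75, 0.661, -0.0, -0.001]
wrist_force: [0.5, -0.2, -0.3]
opening: 0.0464
```

```bash
python3 - <<'E'
from fit import *
s=state()
for c in ("scene","wrist","top"):
    im=read_camera(c)
    im={'scene':im[170:320,180:380],'wrist':im,'top':im[130:280,210:410]}[c]
    cv2.imwrite(f"pics/d_{c}.png",cv2.resize(im[:,:,::-1],None,fx=1 if c=='wrist' else 3,fy=1 if c=='wrist' else 3))
print(s['time'],s['tool_pos'],s['wrist_force'])
E
```

```text
3.95 [ 0.536261   -0.2340682   0.02052955] [ 0.45364257 -0.17012717 -0.27288007]
```

View pics/d_scene.png

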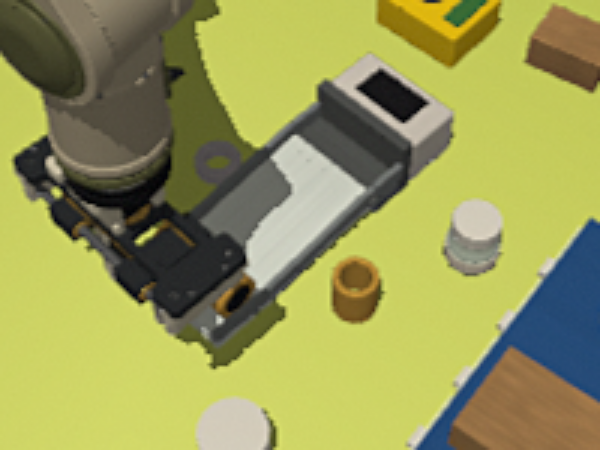

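View pics/d_wrist.png

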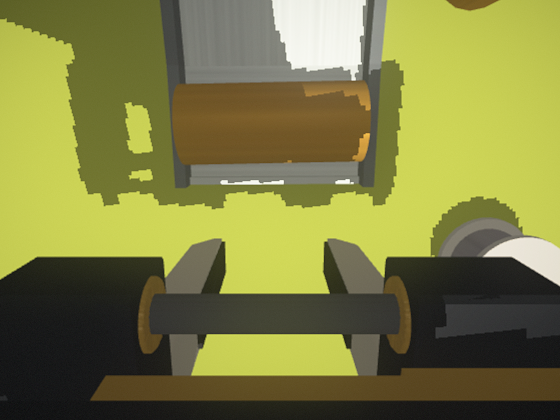

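Emit:
jog_arm(increments=[{"x": 0.004, "y": -0.0005, "z": 0, "wx": 0, "wy": 0, "wz": 0, "grip": 0}, {"x": 0.004, "y": 0, "z": 0, "wx": 0, "wy": 0, "wz": 0, "grip": 0}, {"x": 0.004, "y": 0, "z": 0, "wx": 0, "wy": 0, "wz": 0, "grip": 0}, {"x": 0.004, "y": 0, "z": 0, "wx": 0, "wy": 0, "wz": 0, "grip": 0}, {"x": 0.004, "y": 0, "z": 0, "wx": 0, "wy": 0, "wz": 0, "grip": 0}, {"x": 0.003, "y": 0, "z": 0, "wx": 0, "wy": 0, "wz": 0, "grip": 0}, {"x": 0.002, "y": 0, "z": 0, "wx": 0, "wy": 0, "wz": 0, "grip": 0}, {"x": 0.002, "y": 0, "z": 0, "wx": 0, "wy": 0, "wz": 0, "grip": 0}, {"x": 0.002, "y": 0, "z": 0, "wx": 0, "wy": 0, "wz": 0, "grip": 0}, {"x": 0.002, "y": 0, "z": 0, "wx": 0, "wy": 0, "wz": 0, "grip": 0}])

```text
time: 5.1
tool_pos: [0.54, -0.2034, 0.0214]
orientation: [0.75, 0.661, -0.0, -0.0]
wrist_force: [-0.3, 0.1, 0.4]
opening: 0.0465
```

Emit:
jog_arm(increments=[{"x": 0.002, "y": 0, "z": 0, "wx": 0, "wy": 0, "wz": 0, "grip": 0}, {"x": 0.002, "y": 0, "z": 0, "wx": 0, "wy": 0, "wz": 0, "grip": 0}, {"x": 0.002, "y": 0, "z": 0, "wx": 0, "wy": 0, "wz": 0, "grip": 0}, {"x": 0.002, "y": 0, "z": 0, "wx": 0, "wy": 0, "wz": 0, "grip": 0}, {"x": 0.002, "y": 0, "z": 0, "wx": 0, "wy": 0, "wz": 0, "grip": 0}, {"x": 0.002, "y": 0, "z": 0, "wx": 0, "wy": 0, "wz": 0, "grip": 0}])

```text
time: 5.7
tool_pos: [0.5416, -0.1914, 0.0214]
orientation: [0.75, 0.662, 0.0, 0.0]
wrist_force: [-0.8, -0.9, -0.5]
opening: 0.0465
```

```bash
cat > look.py <<'E'
from fit import *
import sys
s=state();im=read_camera("wrist");cv2.imwrite(f"pics/{sys.argv[1]}.png",im[:,:,::-1])
p=[.55535,-.08116,1.4491];c,sn=np.cos(p[2]),np.sin(p[2]);d=s['tool_pos']-[p[0],p[1],0]
f=s['wrist_force']
print(s['time'],"ramp x,y,z",(c*d[0]+sn*d[1]).round(4),(-sn*d[0]+c*d[1]).round(4),d[2].round(4),"F along,across,z",(c*f[0]+sn*f[1]).round(2),(-sn*f[0]+c*f[1]).round(2),f[2].round(2))
E
python3 look.py p1
```

```text
5.7 ramp x,y,z -0.1111 0.0003 0.0214 F along,across,z -1.0 0.68 -0.48
```

View pics/p1.png

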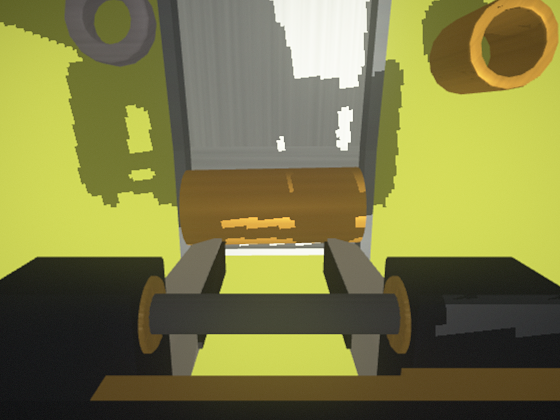

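Emit:
jog_arm(increments=[{"x": 0.003, "y": 0, "z": 0, "wx": 0, "wy": 0, "wz": 0, "grip": 0}, {"x": 0.003, "y": 0, "z": 0, "wx": 0, "wy": 0, "wz": 0, "grip": 0}, {"x": 0.003, "y": 0, "z": 0, "wx": 0, "wy": 0, "wz": 0, "grip": 0}, {"x": 0.003, "y": 0, "z": 0, "wx": 0, "wy": 0, "wz": 0, "grip": 0}, {"x": 0.003, "y": 0, "z": 0, "wx": 0, "wy": 0, "wz": 0, "grip": 0}, {"x": 0.003, "y": 0, "z": -0.0004, "wx": 0, "wy": 0, "wz": 0, "grip": 0}, {"x": 0.003, "y": 0, "z": -0.0004, "wx": 0, "wy": 0, "wz": 0, "grip": 0}, {"x": 0.003, "y": 0, "z": -0.0004, "wx": 0, "wy": 0, "wz": 0, "grip": 0}])

```text
time: 6.55
tool_pos: [0.5446, -0.1675, 0.0226]
orientation: [0.75, 0.662, 0.0, 0.0]
wrist_force: [-0.3, 0.1, 0.1]
opening: 0.0467
```

```bash
python3 look.py p2
```

```text
6.55 ramp x,y,z -0.087 0.0002 0.0226 F along,across,z 0.07 0.31 0.09
```

View pics/p2.png

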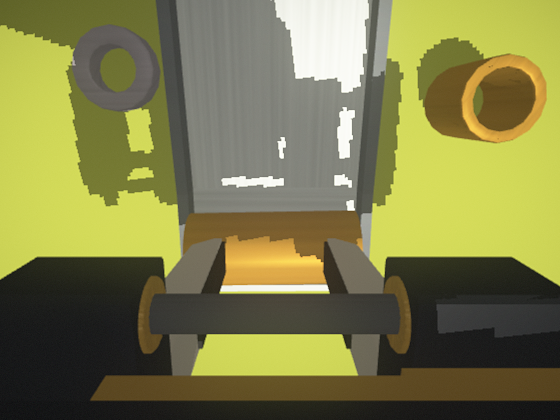

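```bash
cat > sl.py <<'E'
from fit import *
import sys
# silhouette rows of sleeve centre at (dx ahead of TCP, height zc world), mid column
def rows(s,dx,zc):
    M=model("wrist",s);T=R.from_quat(s['orientation']).as_matrix();ex=T[:,0]
    a=np.linspace(0,2*np.pi,181);C=s['tool_pos']+ex*dx;C[2]=zc
    P=C+.02*(np.cos(a)[:,None]*ex+np.sin(a)[:,None]*np.array([0,0,1]))
    q=proj(M,P)[:,1];return q.min().round(1),q.max().round(1)
if __name__=="__main__":
    s=state()
    zc=float(sys.argv[1])
    for dx in np.arange(-.005,.045,.005): print(dx.round(3),rows(s,dx,zc))
E
python3 sl.py 0.028
```

```text
-0.005 (np.float64(211.1), np.float64(284.1))
0.0 (np.float64(202.3), np.float64(275.6))
0.005 (np.float64(193.4), np.float64(267.0))
0.01 (np.float64(184.4), np.float64(258.3))
0.015 (np.float64(175.3), np.float64(249.5))
0.02 (np.float64(166.0), np.float64(240.7))
0.025 (np.float64(156.6), np.float64(231.8))
0.03 (np.float64(147.0), np.float64(222.7))
0.035 (np.float64(137.3), np.float64(213.6))
0.04 (np.float64(127.5), np.float64(204.4))
```

```bash
python3 - <<'E'
from fit import *
s=state();im=read_camera("scene")[:,:,::-1].copy();M=model("scene")
T=R.from_quat(s['orientation']).as_matrix()
big=cv2.resize(im[190:310,190:310],None,fx=5,fy=5,interpolation=cv2.INTER_CUBIC)
for h,col in((0,(0,0,255)),(.019,(255,0,0)),(.038,(255,0,255))):
  for y in(-.0325,.0325):
    q=proj(M,[s['tool_pos']+T@[0,y,-h]])[0];q=(q-190)*5+2
    cv2.circle(big,tuple(int(a) for a in q),4,col,-1)
cv2.imwrite("pics/s2.png",big)
E
```

```text
(no output)
```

View pics/s2.png

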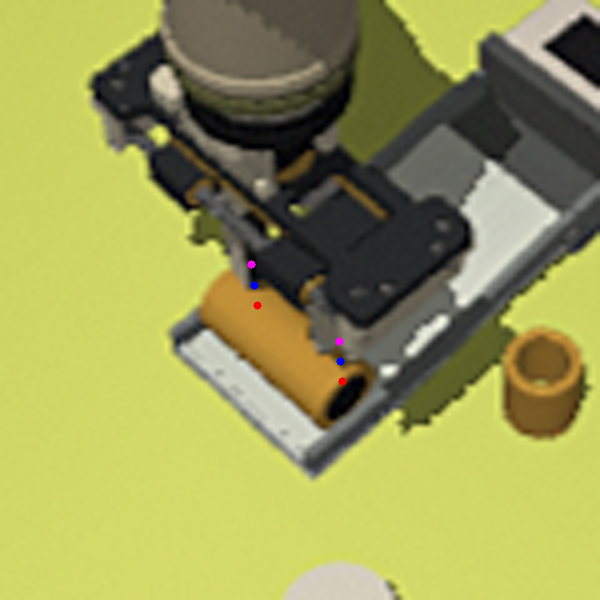

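```bash
python3 - <<'E'
from fit import *
s=state();M=model("wrist",s);T=R.from_quat(s['orientation']).as_matrix()
im=cv2.imread("pics/p1.png")
b=cv2.resize(im[220:390,150:400],None,fx=3.2,fy=3.2,interpolation=cv2.INTER_CUBIC)
for h,col in((0,(0,0,255)),(.019,(255,0,0)),(.034,(255,0,255))):
  for y in(-.0233,.0233):
   for x in(-.0075,.0075):
    q=(proj(M,[s['tool_pos']+T@[x,y,-h]])[0]-[150,220])*3.2+1.5
    cv2.circle(b,tuple(int(a) for a in q),4,col,-1)
cv2.imwrite("pics/p1z.png",b)
E
```

```text
(no output)
```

View pics/p1z.png

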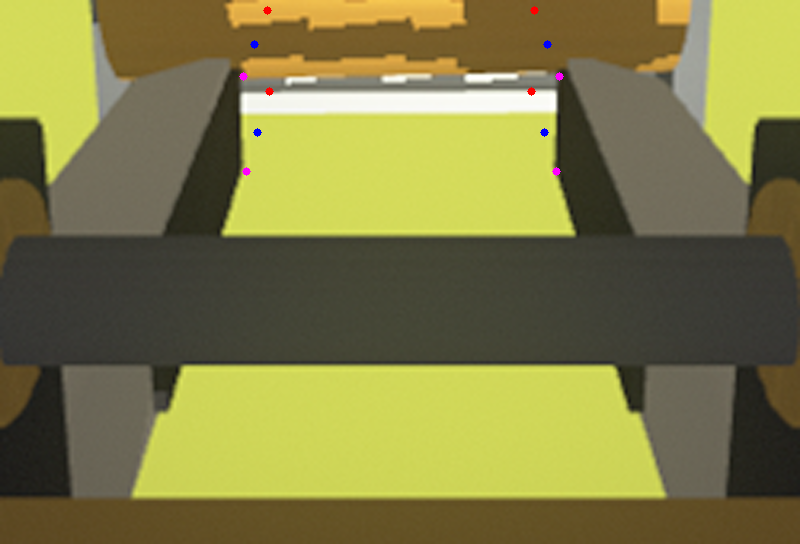

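Emit:
jog_arm(increments=[{"x": 0, "y": 0, "z": -0.01, "wx": 0, "wy": 0, "wz": 0, "grip": 0}, {"x": 0, "y": 0, "z": -0.01, "wx": 0, "wy": 0, "wz": 0, "grip": 0}, {"x": -0.015, "y": 0, "z": 0, "wx": 0, "wy": 0, "wz": 0, "grip": 0}, {"x": -0.02, "y": 0, "z": 0, "wx": 0, "wy": 0, "wz": 0, "grip": 0}, {"x": -0.02, "y": 0, "z": 0, "wx": 0, "wy": 0, "wz": 0, "grip": 0}, {"x": -0.01, "y": 0, "z": 0, "wx": 0, "wy": 0, "wz": 0, "grip": 0}, {"x": 0, "y": 0, "z": 0.01, "wx": 0, "wy": 0, "wz": 0, "grip": 0}, {"x": 0, "y": 0, "z": 0.01, "wx": 0, "wy": 0, "wz": 0, "grip": 0}, {"x": 0, "y": 0, "z": 0.01, "wx": 0, "wy": 0, "wz": 0, "grip": 0}, {"x": 0, "y": 0, "z": 0, "wx": 0, "wy": 0, "wz": 0, "grip": 0}])

```text
time: 7.65
tool_pos: [0.5356, -0.2307, 0.0107]
orientation: [0.749, 0.662, -0.001, -0.001]
wrist_force: [-0.3, -0.2, 1.4]
opening: 0.0466
```

```bash
python3 look.py p3; python3 - <<'E'
from fit import *
s=state();im=read_camera("scene")[:,:,::-1].copy();M=model("scene")
T=R.from_quat(s['orientation']).as_matrix()
big=cv2.resize(im[200:310,170:290],None,fx=5,fy=5,interpolation=cv2.INTER_CUBIC)
for h,col in((0,(0,0,255)),(.019,(255,0,0)),(.035,(255,0,255))):
  for y in(-.0325,.0325):
    q=proj(M,[s['tool_pos']+T@[0,y,-h]])[0];q=(q-[170,200])*5+2
    cv2.circle(big,tuple(int(a) for a in q),4,col,-1)
cv2.imwrite("pics/s3.png",big)
E
```

```text
7.65 ramp x,y,z -0.1508 0.0014 0.0107 F along,across,z -0.22 0.32 1.36
```

View pics/s3.png

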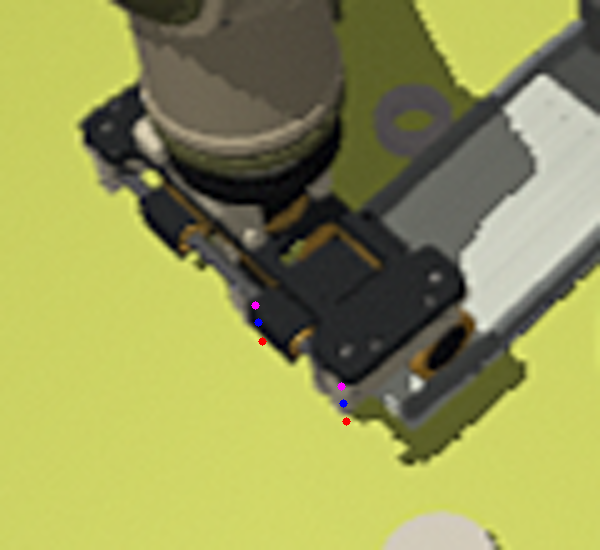

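View pics/p3.png

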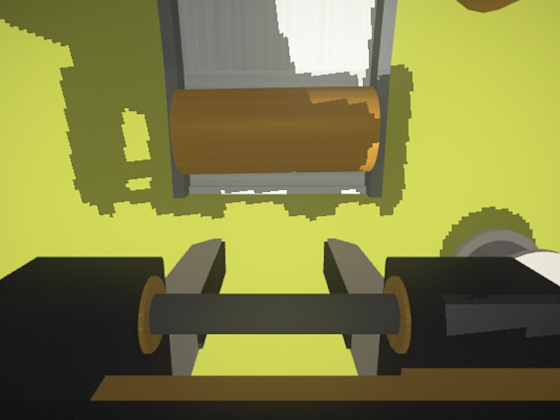

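Emit:
jog_arm(increments=[{"x": 0, "y": 0.001, "z": 0.003, "wx": 0, "wy": 0, "wz": 0, "grip": 0}, {"x": 0, "y": 0, "z": 0.003, "wx": 0, "wy": 0, "wz": 0, "grip": 0}, {"x": 0, "y": 0, "z": 0.003, "wx": 0, "wy": 0, "wz": 0, "grip": 0}, {"x": 0, "y": 0, "z": 0, "wx": 0, "wy": 0, "wz": 0, "grip": 0}])

```text
time: 8.15
tool_pos: [0.5372, -0.2323, 0.0033]
orientation: [0.75, 0.662, -0.0, -0.0]
wrist_force: [0.1, 0.5, -0.4]
opening: 0.0462
```

Emit:
jog_arm(increments=[{"x": 0, "y": 0, "z": 0.002, "wx": 0, "wy": 0, "wz": 0, "grip": 0}, {"x": 0, "y": 0, "z": 0.002, "wx": 0, "wy": 0, "wz": 0, "grip": 0}, {"x": 0, "y": 0, "z": 0, "wx": 0, "wy": 0, "wz": 0, "grip": 0}])

```text
time: 8.45
tool_pos: [0.5373, -0.2324, -0.0006]
orientation: [0.75, 0.662, -0.0, -0.0]
wrist_force: [-0.5, 0.9, 0.9]
opening: 0.0462
```

Emit:
jog_arm(increments=[{"x": 0, "y": 0, "z": 0.002, "wx": 0, "wy": 0, "wz": 0, "grip": 0}, {"x": 0, "y": 0, "z": 0.002, "wx": 0, "wy": 0, "wz": 0, "grip": 0}, {"x": 0, "y": 0, "z": 0, "wx": 0, "wy": 0, "wz": 0, "grip": 0}])

```text
time: 8.75
tool_pos: [0.5372, -0.2323, -0.0047]
orientation: [0.75, 0.662, -0.0, -0.0]
wrist_force: [-0.4, 0.5, 0.5]
opening: 0.0464
```

Emit:
jog_arm(increments=[{"x": 0, "y": 0, "z": 0.002, "wx": 0, "wy": 0, "wz": 0, "grip": 0}, {"x": 0, "y": 0, "z": 0.002, "wx": 0, "wy": 0, "wz": 0, "grip": 0}, {"x": 0, "y": 0, "z": 0, "wx": 0, "wy": 0, "wz": 0, "grip": 0}])

```text
time: 9.05
tool_pos: [0.5373, -0.2323, -0.0087]
orientation: [0.75, 0.662, -0.0, -0.0]
wrist_force: [-0.2, -0.7, 0.3]
opening: 0.0463
```

```bash
python3 look.py p4; python3 - <<'E'
from fit import *
im=read_camera("scene")[:,:,::-1].copy()
big=cv2.resize(im[200:310,170:290],None,fx=5,fy=5,interpolation=cv2.INTER_CUBIC)
cv2.imwrite("pics/s4.png",big)
E
```

```text
9.05 ramp x,y,z -0.1522 -0.0004 -0.0087 F along,across,z -0.67 0.09 0.31
```

View pics/s4.png

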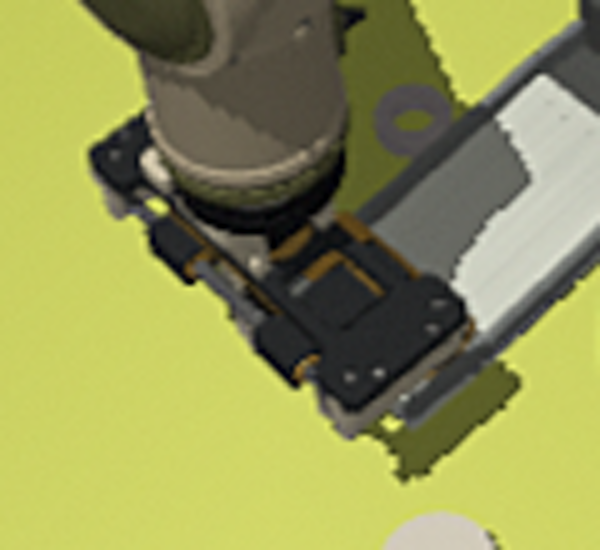

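View pics/p4.png

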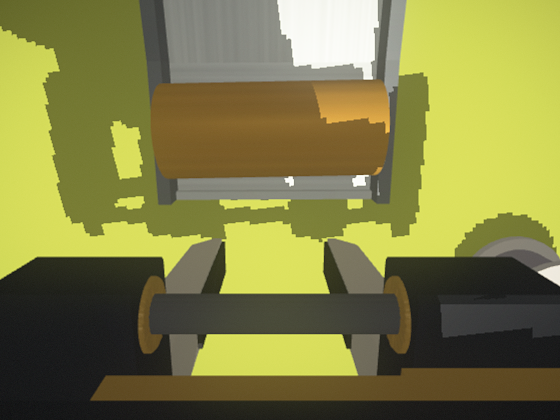

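```bash
python3 sl.py 0.028 | tail -5; python3 - <<'E'
from sl import *
s=state()
for dx in (.05,.055,.06,.065): print(dx,rows(s,dx,.028))
# light dir from finger shadow? print bench points of shadow bumps
M=model("wrist",s);T=R.from_quat(s['orientation']).as_matrix()
for u,v in((207,238),(313,240),(432,75)): print((T.T@(back(M,u,v,0)-s['tool_pos'])).round(4))
E
```

```text
0.02 (np.float64(175.7), np.float64(263.8))
0.025 (np.float64(164.6), np.float64(253.4))
0.03 (np.float64(153.4), np.float64(242.8))
0.035 (np.float64(142.0), np.float64(232.1))
0.04 (np.float64(130.4), np.float64(221.3))
0.05 (np.float64(106.4), np.float64(199.4))
0.055 (np.float64(94.1), np.float64(188.2))
0.06 (np.float64(81.6), np.float64(176.9))
0.065 (np.float64(68.8), np.float64(165.5))
[ 0.0015 -0.0367 -0.0085]
[ 0.0003  0.0207 -0.0085]
[ 0.0852  0.0766 -0.0085]
```

Emit:
jog_arm(increments=[{"x": 0, "y": 0, "z": 0.0025, "wx": 0, "wy": 0, "wz": 0, "grip": 0}, {"x": 0, "y": 0, "z": 0.0025, "wx": 0, "wy": 0, "wz": 0, "grip": 0}, {"x": 0.003, "y": 0, "z": 0, "wx": 0, "wy": 0, "wz": 0, "grip": 0}, {"x": 0.004, "y": 0, "z": 0, "wx": 0, "wy": 0, "wz": 0, "grip": 0}, {"x": 0.004, "y": 0, "z": 0, "wx": 0, "wy": 0, "wz": 0, "grip": 0}, {"x": 0.004, "y": 0, "z": 0, "wx": 0, "wy": 0, "wz": 0, "grip": 0}, {"x": 0.004, "y": 0, "z": 0, "wx": 0, "wy": 0, "wz": 0, "grip": 0}, {"x": 0.004, "y": 0, "z": 0, "wx": 0, "wy": 0, "wz": 0, "grip": 0}, {"x": 0.003, "y": 0, "z": 0, "wx": 0, "wy": 0, "wz": 0, "grip": 0}, {"x": 0.001, "y": 0, "z": 0, "wx": 0, "wy": 0, "wz": 0, "grip": 0}])

```text
time: 10.15
tool_pos: [0.5409, -0.205, -0.0134]
orientation: [0.75, 0.662, 0.0, -0.0]
wrist_force: [0.5, -0.4, 0.1]
opening: 0.0463
```

```bash
python3 look.py p5; python3 sl.py 0.028 | tail -7
```

```text
10.15 ramp x,y,z -0.1247 -0.0007 -0.0134 F along,across,z -0.33 -0.5 0.14
0.01 (np.float64(199.5), np.float64(289.4))
0.015 (np.float64(188.6), np.float64(278.9))
0.02 (np.float64(177.5), np.float64(268.3))
0.025 (np.float64(166.2), np.float64(257.5))
0.03 (np.float64(154.6), np.float64(246.7))
0.035 (np.float64(142.9), np.float64(235.7))
0.04 (np.float64(130.9), np.float64(224.6))
```

View pics/p5.png

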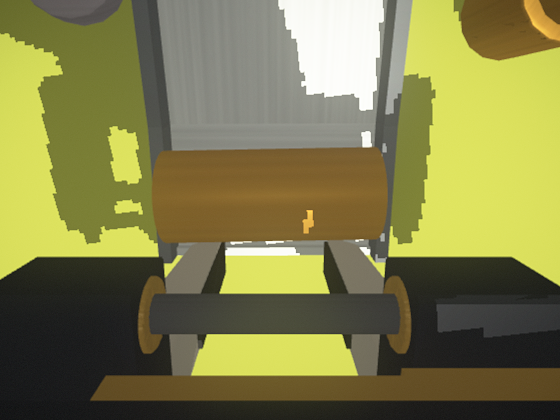

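Emit:
jog_arm(increments=[{"x": 0.002, "y": 0, "z": 0, "wx": 0, "wy": 0, "wz": 0, "grip": 0}, {"x": 0.002, "y": 0, "z": 0, "wx": 0, "wy": 0, "wz": 0, "grip": 0}, {"x": 0.002, "y": 0, "z": 0, "wx": 0, "wy": 0, "wz": 0, "grip": 0}, {"x": 0.002, "y": 0, "z": 0, "wx": 0, "wy": 0, "wz": 0, "grip": 0}, {"x": 0.002, "y": 0, "z": 0, "wx": 0, "wy": 0, "wz": 0, "grip": 0}, {"x": 0.002, "y": 0, "z": 0, "wx": 0, "wy": 0, "wz": 0, "grip": 0}, {"x": 0.002, "y": 0, "z": 0, "wx": 0, "wy": 0, "wz": 0, "grip": 0}])

```text
time: 10.9
tool_pos: [0.5425, -0.1915, -0.0134]
orientation: [0.75, 0.662, -0.0, -0.0]
wrist_force: [0.2, 0.2, 0.4]
opening: 0.0468
```

```bash
python3 look.py p6; python3 sl.py 0.028 | sed -n 5,9p
```

```text
10.9 ramp x,y,z -0.1111 -0.0007 -0.0134 F along,across,z 0.26 -0.15 0.44
0.015 (np.float64(188.6), np.float64(278.9))
0.02 (np.float64(177.5), np.float64(268.3))
0.025 (np.float64(166.2), np.float64(257.5))
0.03 (np.float64(154.6), np.float64(246.7))
0.035 (np.float64(142.9), np.float64(235.7))
```

View pics/p6.png

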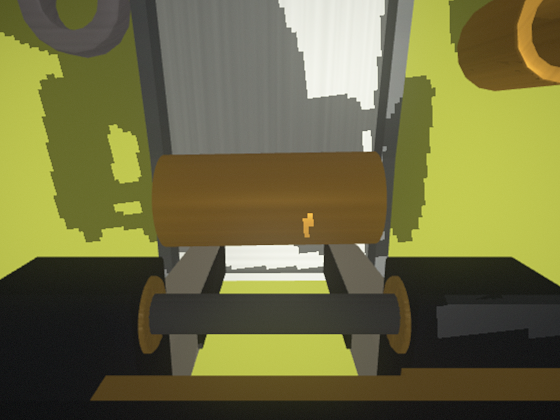

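Emit:
jog_arm(increments=[{"x": 0.003, "y": 0, "z": 0, "wx": 0, "wy": 0, "wz": 0, "grip": 0}, {"x": 0.003, "y": 0, "z": 0, "wx": 0, "wy": 0, "wz": 0, "grip": 0}, {"x": 0.003, "y": 0, "z": 0, "wx": 0, "wy": 0, "wz": 0, "grip": 0}, {"x": 0.003, "y": 0, "z": 0, "wx": 0, "wy": 0, "wz": 0, "grip": 0}, {"x": 0.003, "y": 0, "z": 0, "wx": 0, "wy": 0, "wz": 0, "grip": 0}, {"x": 0.003, "y": 0, "z": -0.0004, "wx": 0, "wy": 0, "wz": 0, "grip": 0}, {"x": 0.003, "y": 0, "z": -0.0004, "wx": 0, "wy": 0, "wz": 0, "grip": 0}, {"x": 0.003, "y": 0, "z": -0.0004, "wx": 0, "wy": 0, "wz": 0, "grip": 0}, {"x": 0.003, "y": 0, "z": -0.0004, "wx": 0, "wy": 0, "wz": 0, "grip": 0}, {"x": 0.003, "y": 0, "z": -0.0004, "wx": 0, "wy": 0, "wz": 0, "grip": 0}])

```text
time: 11.95
tool_pos: [0.5463, -0.1618, -0.0113]
orientation: [0.75, 0.662, -0.0, 0.0]
wrist_force: [-0.4, -1.0, 0.1]
opening: 0.0465
```

```bash
python3 look.py p7; python3 sl.py 0.0295 | sed -n 5,9p
```

```text
11.95 ramp x,y,z -0.0811 -0.0008 -0.0113 F along,across,z -1.0 0.26 0.15
0.015 (np.float64(188.3), np.float64(278.2))
0.02 (np.float64(177.2), np.float64(267.7))
0.025 (np.float64(165.9), np.float64(257.0))
0.03 (np.float64(154.4), np.float64(246.1))
0.035 (np.float64(142.7), np.float64(235.2))
```

View pics/p7.png

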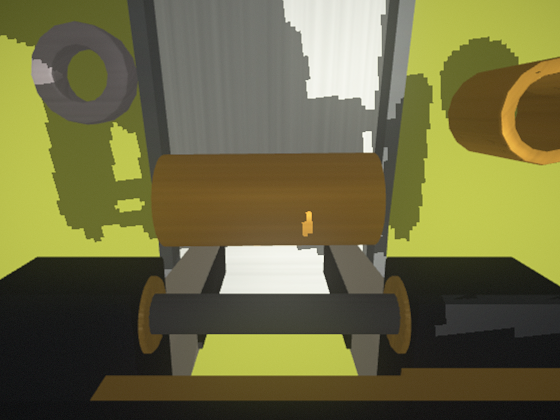

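Emit:
jog_arm(increments=[{"x": 0.003, "y": 0, "z": -0.0004, "wx": 0, "wy": 0, "wz": 0, "grip": 0}, {"x": 0.003, "y": 0, "z": -0.0004, "wx": 0, "wy": 0, "wz": 0, "grip": 0}, {"x": 0.003, "y": 0, "z": -0.0004, "wx": 0, "wy": 0, "wz": 0, "grip": 0}, {"x": 0.003, "y": 0, "z": -0.0004, "wx": 0, "wy": 0, "wz": 0, "grip": 0}, {"x": 0.003, "y": 0, "z": -0.0004, "wx": 0, "wy": 0, "wz": 0, "grip": 0}, {"x": 0.003, "y": 0, "z": -0.0004, "wx": 0, "wy": 0, "wz": 0, "grip": 0}, {"x": 0.003, "y": 0, "z": -0.0004, "wx": 0, "wy": 0, "wz": 0, "grip": 0}, {"x": 0.003, "y": 0, "z": -0.0004, "wx": 0, "wy": 0, "wz": 0, "grip": 0}, {"x": 0.003, "y": 0, "z": -0.0005, "wx": 0, "wy": 0, "wz": 0, "grip": 0}, {"x": 0.003, "y": 0, "z": -0.0005, "wx": 0, "wy": 0, "wz": 0, "grip": 0}])

```text
time: 13.0
tool_pos: [0.55, -0.1319, -0.0072]
orientation: [0.75, 0.662, -0.0, -0.0]
wrist_force: [0.2, -1.9, 0.6]
opening: 0.0467
```

Emit:
jog_arm(increments=[{"x": 0.003, "y": 0, "z": -0.0004, "wx": 0, "wy": 0, "wz": 0, "grip": 0}, {"x": 0.003, "y": 0, "z": -0.0004, "wx": 0, "wy": 0, "wz": 0, "grip": 0}, {"x": 0.003, "y": 0, "z": -0.0004, "wx": 0, "wy": 0, "wz": 0, "grip": 0}, {"x": 0.003, "y": 0, "z": -0.0004, "wx": 0, "wy": 0, "wz": 0, "grip": 0}, {"x": 0.003, "y": 0, "z": -0.0004, "wx": 0, "wy": 0, "wz": 0, "grip": 0}, {"x": 0.003, "y": 0, "z": -0.0004, "wx": 0, "wy": 0, "wz": 0, "grip": 0}, {"x": 0.003, "y": 0, "z": -0.0004, "wx": 0, "wy": 0, "wz": 0, "grip": 0}, {"x": 0.003, "y": 0, "z": -0.0004, "wx": 0, "wy": 0, "wz": 0, "grip": 0}, {"x": 0.003, "y": 0, "z": -0.0005, "wx": 0, "wy": 0, "wz": 0, "grip": 0}, {"x": 0.003, "y": 0, "z": -0.0005, "wx": 0, "wy": 0, "wz": 0, "grip": 0}])

```text
time: 14.0
tool_pos: [0.5537, -0.1021, -0.003]
orientation: [0.75, 0.662, -0.0, -0.0]
wrist_force: [0.4, -1.6, 0.1]
opening: 0.0462
```

```bash
python3 look.py p8; python3 sl.py 0.0387 | sed -n 5,9p
```

```text
14.0 ramp x,y,z -0.021 -0.0009 -0.003 F along,across,z -1.5 -0.57 0.08
0.015 (np.float64(188.7), np.float64(279.0))
0.02 (np.float64(177.5), np.float64(268.4))
0.025 (np.float64(166.2), np.float64(257.7))
0.03 (np.float64(154.6), np.float64(246.8))
0.035 (np.float64(142.9), np.float64(235.8))
```

View pics/p8.png

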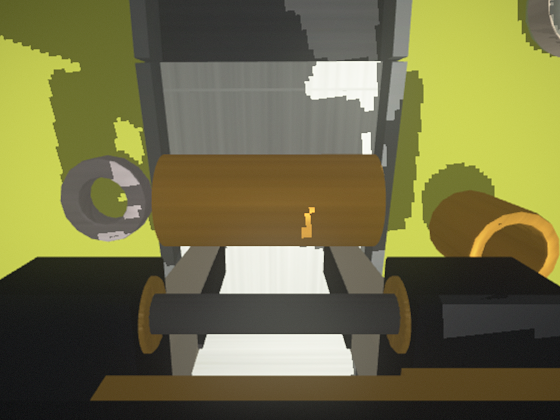

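Emit:
jog_arm(increments=[{"x": 0.003, "y": 0, "z": -0.0004, "wx": 0, "wy": 0, "wz": 0, "grip": 0}, {"x": 0.003, "y": 0, "z": -0.0004, "wx": 0, "wy": 0, "wz": 0, "grip": 0}, {"x": 0.003, "y": 0, "z": -0.0004, "wx": 0, "wy": 0, "wz": 0, "grip": 0}, {"x": 0.003, "y": 0, "z": -0.0004, "wx": 0, "wy": 0, "wz": 0, "grip": 0}, {"x": 0.003, "y": 0, "z": -0.0004, "wx": 0, "wy": 0, "wz": 0, "grip": 0}, {"x": 0.003, "y": 0, "z": -0.0004, "wx": 0, "wy": 0, "wz": 0, "grip": 0}, {"x": 0.003, "y": 0, "z": -0.0004, "wx": 0, "wy": 0, "wz": 0, "grip": 0}, {"x": 0.003, "y": 0, "z": -0.0004, "wx": 0, "wy": 0, "wz": 0, "grip": 0}, {"x": 0.003, "y": 0, "z": -0.0005, "wx": 0, "wy": 0, "wz": 0, "grip": 0}, {"x": 0.003, "y": 0, "z": -0.0005, "wx": 0, "wy": 0, "wz": 0, "grip": 0}])

```text
time: 15.05
tool_pos: [0.5575, -0.0724, 0.0012]
orientation: [0.75, 0.662, -0.0, -0.0]
wrist_force: [-1.1, -2.1, 1.2]
opening: 0.0464
```

Emit:
jog_arm(increments=[{"x": 0.003, "y": 0, "z": -0.0004, "wx": 0, "wy": 0, "wz": 0, "grip": 0}, {"x": 0.003, "y": 0, "z": -0.0004, "wx": 0, "wy": 0, "wz": 0, "grip": 0}, {"x": 0.002, "y": 0, "z": -0.0003, "wx": 0, "wy": 0, "wz": 0, "grip": 0}, {"x": 0.002, "y": 0, "z": -0.0003, "wx": 0, "wy": 0, "wz": 0, "grip": 0}, {"x": 0.002, "y": 0, "z": -0.0003, "wx": 0, "wy": 0, "wz": 0, "grip": 0}, {"x": 0.002, "y": 0, "z": -0.0003, "wx": 0, "wy": 0, "wz": 0, "grip": 0}, {"x": 0.002, "y": 0, "z": -0.0003, "wx": 0, "wy": 0, "wz": 0, "grip": 0}, {"x": 0.002, "y": 0, "z": -0.0003, "wx": 0, "wy": 0, "wz": 0, "grip": 0}])

```text
time: 15.85
tool_pos: [0.5597, -0.0546, 0.0038]
orientation: [0.75, 0.662, -0.0, -0.0]
wrist_force: [-0.1, -2.0, 0.7]
opening: 0.0462
```

```bash
python3 look.py p9; python3 sl.py 0.0445 | sed -n 5,9p
```

```text
15.85 ramp x,y,z 0.0269 -0.0011 0.0038 F along,across,z -2.0 -0.13 0.67
0.015 (np.float64(188.2), np.float64(278.1))
0.02 (np.float64(177.2), np.float64(267.5))
0.025 (np.float64(165.9), np.float64(256.8))
0.03 (np.float64(154.4), np.float64(246.0))
0.035 (np.float64(142.7), np.float64(235.1))
```

View pics/p9.png

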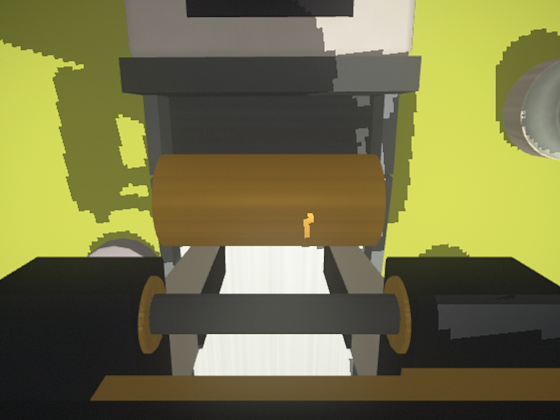

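Emit:
jog_arm(increments=[{"x": 0.0015, "y": 0, "z": -0.0002, "wx": 0, "wy": 0, "wz": 0, "grip": 0}, {"x": 0.0015, "y": 0, "z": -0.0002, "wx": 0, "wy": 0, "wz": 0, "grip": 0}, {"x": 0.0015, "y": 0, "z": -0.0002, "wx": 0, "wy": 0, "wz": 0, "grip": 0}, {"x": 0.0015, "y": 0, "z": -0.0002, "wx": 0, "wy": 0, "wz": 0, "grip": 0}, {"x": 0.0015, "y": 0, "z": 0, "wx": 0, "wy": 0, "wz": 0, "grip": 0}, {"x": 0.0015, "y": 0, "z": 0, "wx": 0, "wy": 0, "wz": 0, "grip": 0}, {"x": 0.0015, "y": 0, "z": 0, "wx": 0, "wy": 0, "wz": 0, "grip": 0}, {"x": 0.0015, "y": 0, "z": 0, "wx": 0, "wy": 0, "wz": 0, "grip": 0}, {"x": 0.0015, "y": 0, "z": 0, "wx": 0, "wy": 0, "wz": 0, "grip": 0}, {"x": 0.0015, "y": 0, "z": 0, "wx": 0, "wy": 0, "wz": 0, "grip": 0}])

```text
time: 16.9
tool_pos: [0.5616, -0.0396, 0.0046]
orientation: [0.75, 0.662, 0.0, -0.0]
wrist_force: [1.0, 0.6, 0.4]
opening: 0.0466
```

```bash
python3 look.py p10; python3 sl.py 0.042 | sed -n 5,10p
```

```text
16.9 ramp x,y,z 0.042 -0.0011 0.0046 F along,across,z 0.72 -0.89 0.38
0.015 (np.float64(186.9), np.float64(275.0))
0.02 (np.float64(176.0), np.float64(264.6))
0.025 (np.float64(164.9), np.float64(254.1))
0.03 (np.float64(153.6), np.float64(243.5))
0.035 (np.float64(142.1), np.float64(232.8))
0.04 (np.float64(130.4), np.float64(221.9))
```

View pics/p10.png

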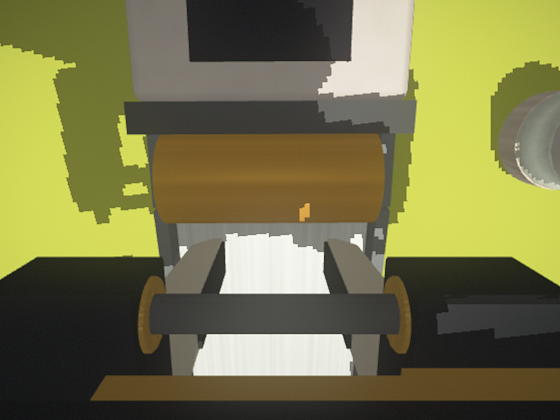

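Emit:
jog_arm(increments=[{"x": -0.005, "y": 0, "z": 0, "wx": 0, "wy": 0, "wz": 0, "grip": 0}, {"x": -0.01, "y": 0, "z": 0, "wx": 0, "wy": 0, "wz": 0, "grip": 0}, {"x": -0.01, "y": 0, "z": -0.005, "wx": 0, "wy": 0, "wz": 0, "grip": 0}, {"x": 0, "y": 0, "z": -0.02, "wx": 0, "wy": 0, "wz": 0, "grip": 0}, {"x": 0, "y": 0, "z": -0.03, "wx": 0, "wy": 0, "wz": 0, "grip": 0}, {"x": 0, "y": 0, "z": -0.03, "wx": 0, "wy": 0, "wz": 0, "grip": 0}, {"x": 0, "y": 0, "z": -0.03, "wx": 0, "wy": 0, "wz": 0, "grip": 0}, {"x": 0, "y": 0, "z": -0.03, "wx": 0, "wy": 0, "wz": 0, "grip": 0}, {"x": 0, "y": 0, "z": -0.03, "wx": 0, "wy": 0, "wz": 0, "grip": 0}, {"x": 0, "y": 0, "z": 0, "wx": 0, "wy": 0, "wz": 0, "grip": 0}])

```text
time: 17.95
tool_pos: [0.5603, -0.0661, 0.1837]
orientation: [0.75, 0.661, 0.002, 0.002]
wrist_force: [0.3, 0.2, -0.3]
opening: 0.0464
```

```bash
python3 look.py p11
```

```text
17.95 ramp x,y,z 0.0156 -0.003 0.1837 F along,across,z 0.2 -0.32 -0.28
```

View pics/p11.png

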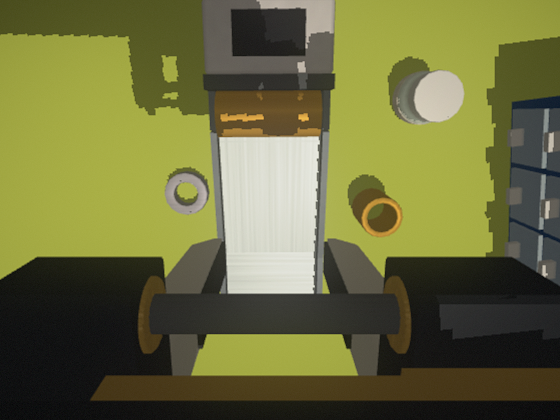

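Emit:
jog_arm(increments=[{"x": 0.02, "y": -0.003, "z": 0, "wx": 0, "wy": 0, "wz": 0, "grip": 1}, {"x": 0.04, "y": -0.005, "z": 0, "wx": 0, "wy": 0, "wz": 0, "grip": 1}, {"x": 0.045, "y": -0.005, "z": 0, "wx": 0, "wy": 0, "wz": 0, "grip": 1}, {"x": 0.045, "y": -0.006, "z": 0, "wx": 0, "wy": 0, "wz": 0, "grip": 1}, {"x": 0.045, "y": -0.006, "z": 0, "wx": 0, "wy": 0, "wz": 0, "grip": 1}, {"x": 0.045, "y": -0.006, "z": 0, "wx": 0, "wy": 0, "wz": 0, "grip": 1}, {"x": 0.045, "y": -0.006, "z": 0, "wx": 0, "wy": 0, "wz": 0, "grip": 1}, {"x": 0.045, "y": -0.006, "z": 0, "wx": 0, "wy": 0, "wz": 0, "grip": 1}, {"x": 0.04, "y": -0.005, "z": 0, "wx": 0, "wy": 0, "wz": 0, "grip": 1}, {"x": 0.03, "y": -0.003, "z": 0, "wx": 0, "wy": 0, "wz": 0, "grip": 1}])

```text
time: 19.0
tool_pos: [0.5567, 0.3406, 0.1782]
orientation: [0.749, 0.662, -0.001, -0.0]
wrist_force: [-0.6, -0.1, -0.3]
opening: 0.0003
```

Emit:
jog_arm(increments=[{"x": 0.02, "y": -0.002, "z": 0, "wx": 0, "wy": 0, "wz": 0, "grip": 1}, {"x": 0.008, "y": -0.001, "z": 0, "wx": 0, "wy": 0, "wz": 0, "grip": 1}, {"x": 0, "y": 0, "z": 0, "wx": 0, "wy": 0, "wz": 0, "grip": 1}, {"x": 0, "y": 0, "z": 0, "wx": 0, "wy": 0, "wz": 0, "grip": 1}])

```text
time: 19.4
tool_pos: [0.5587, 0.3646, 0.1792]
orientation: [0.75, 0.661, -0.001, 0.0]
wrist_force: [0.1, -0.3, 0.2]
opening: 0.0003
```

```bash
python3 look.py b1; python3 - <<'E'
from fit import *
s=state();M=model("wrist",s);T=R.from_quat(s['orientation']).as_matrix();print(s['tool_pos'],s['opening'],s['joint_pos'].round(2))
for t in tip_of("wrist","start_top"):
    r,c=t['position'];print(t['confidence'],c,r,[(z,(T.T@(back(M,c,r,z)-s['tool_pos'])).round(4)) for z in(.05,.06)])
M=model("scene");im=read_camera("scene")
for t in tip_of("scene","start_top"):
    r,c=t['position'];print("scene",t['confidence'],c,r,back(M,c,r,.055))
cv2.imwrite("pics/s5.png",cv2.resize(im[110:290,210:450,::-1],None,fx=3,fy=3))
E
```

```text
19.4 ramp x,y,z 0.4428 0.0508 0.1792 F along,across,z -0.32 -0.16 0.19
[0.55883326 0.36438639 0.17943142] 0.00039675356950467407 [-0.45  0.55 -0.33  1.73  0.22  0.9  -1.  ]
0.96 454.5 138.5 [(0.05, array([0.0453, 0.1567, 0.1294])), (0.06, array([0.046 , 0.152 , 0.1194]))]
0.8 273.8 178.5 [(0.05, array([ 0.01  , -0.0007,  0.1294])), (0.06, array([ 0.0118, -0.0007,  0.1194]))]
scene 0.61 364.5 137.4 [0.55206648 0.3890509  0.055     ]
scene 0.57 323.4 164.4 [0.51772653 0.20599555 0.055     ]
scene 0.56 408.8 151.4 [0.69372668 0.41716686 0.055     ]
```

View pics/b1.png

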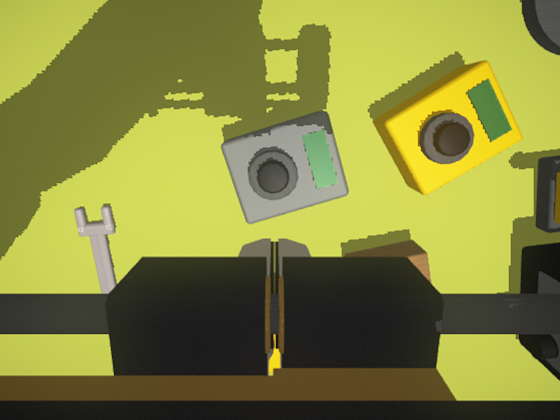

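View pics/s5.png

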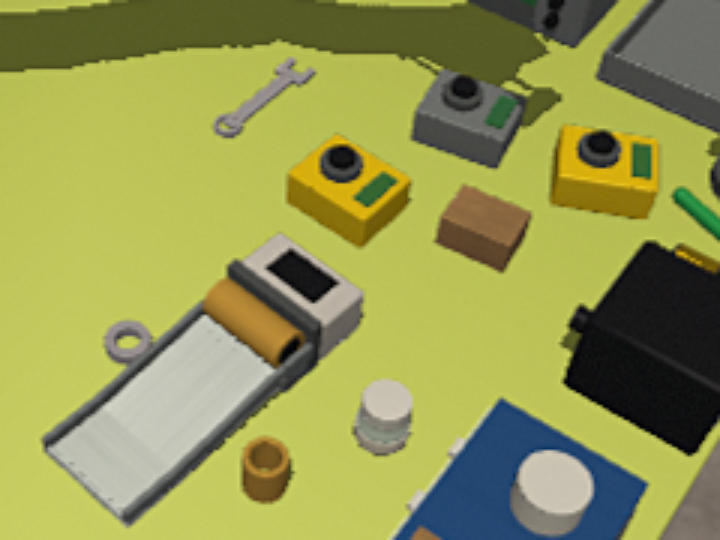

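Emit:
jog_arm(increments=[{"x": 0.005, "y": -0.0007, "z": 0.02, "wx": 0, "wy": 0, "wz": 0, "grip": 1}, {"x": 0.005, "y": 0, "z": 0.03, "wx": 0, "wy": 0, "wz": 0, "grip": 1}, {"x": 0, "y": 0, "z": 0.03, "wx": 0, "wy": 0, "wz": 0, "grip": 1}, {"x": 0, "y": 0, "z": 0.03, "wx": 0, "wy": 0, "wz": 0, "grip": 1}, {"x": 0, "y": 0, "z": 0.015, "wx": 0, "wy": 0, "wz": 0, "grip": 1}, {"x": 0, "y": 0, "z": 0.005, "wx": 0, "wy": 0, "wz": 0, "grip": 1}, {"x": 0, "y": 0, "z": 0, "wx": 0, "wy": 0, "wz": 0, "grip": 1}, {"x": 0, "y": 0, "z": 0, "wx": 0, "wy": 0, "wz": 0, "grip": 1}])

```text
time: 20.4
tool_pos: [0.5595, 0.3772, 0.0509]
orientation: [0.75, 0.661, 0.001, 0.0]
wrist_force: [0.7, -0.4, 0.7]
opening: 0.0007
```

```bash
python3 look.py b2; python3 - <<'E'
from fit import *
s=state();im=read_camera("scene");cv2.imwrite("pics/s6.png",cv2.resize(im[60:210,290:470,::-1],None,fx=4,fy=4,interpolation=cv2.INTER_CUBIC));print(s['tool_pos'])
E
```

```text
20.4 ramp x,y,z 0.4554 0.0515 0.0509 F along,across,z -0.36 -0.75 0.67
[0.55954976 0.37726827 0.05108013]
```

View pics/b2.png

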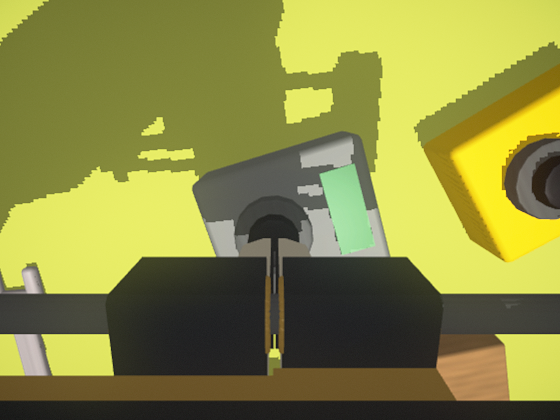

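View pics/s6.png

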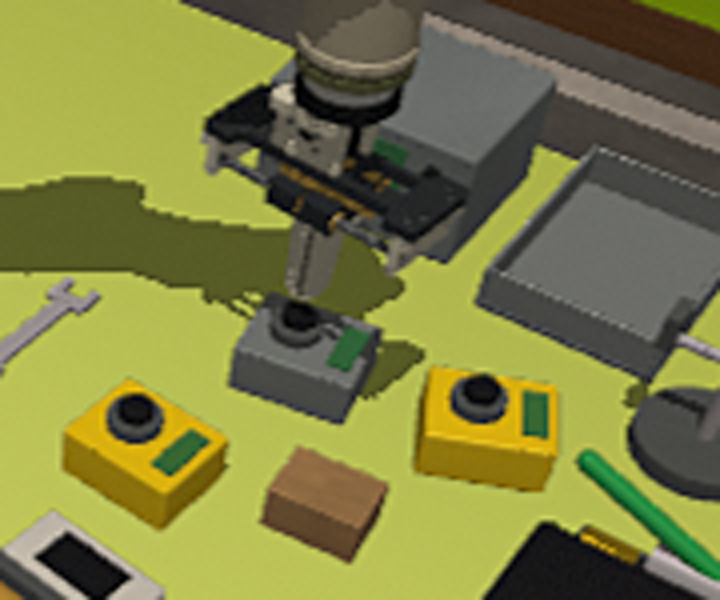

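Emit:
jog_arm(increments=[{"x": 0, "y": 0, "z": 0.004, "wx": 0, "wy": 0, "wz": 0, "grip": 1}, {"x": 0, "y": 0, "z": 0.004, "wx": 0, "wy": 0, "wz": 0, "grip": 1}, {"x": 0, "y": 0, "z": 0.004, "wx": 0, "wy": 0, "wz": 0, "grip": 1}, {"x": 0, "y": 0, "z": 0.003, "wx": 0, "wy": 0, "wz": 0, "grip": 1}, {"x": 0, "y": 0, "z": 0, "wx": 0, "wy": 0, "wz": 0, "grip": 1}])

```text
time: 21.0
tool_pos: [0.5584, 0.3765, 0.0339]
orientation: [0.75, 0.662, -0.001, -0.0]
wrist_force: [0.3, -1.2, -0.3]
opening: 0.0005
```

Emit:
jog_arm(increments=[{"x": 0, "y": 0, "z": 0.002, "wx": 0, "wy": 0, "wz": 0, "grip": 1}, {"x": 0, "y": 0, "z": 0.002, "wx": 0, "wy": 0, "wz": 0, "grip": 1}, {"x": 0, "y": 0, "z": 0, "wx": 0, "wy": 0, "wz": 0, "grip": 1}])

```text
time: 21.3
tool_pos: [0.5588, 0.3768, 0.0306]
orientation: [0.75, 0.662, 0.0, -0.0]
wrist_force: [-0.5, -1.0, 2.9]
opening: 0.0008
```

```bash
python3 look.py b3; python3 - <<'E'
from fit import *
s=state();im=read_camera("scene");cv2.imwrite("pics/s7.png",cv2.resize(im[100:180,330:400,::-1],None,fx=7,fy=7,interpolation=cv2.INTER_CUBIC));print(s['tool_pos'])
E
```

```text
21.3 ramp x,y,z 0.455 0.0522 0.0306 F along,across,z -1.07 0.34 2.91
[0.55876177 0.37678323 0.03068504]
```

View pics/s7.png

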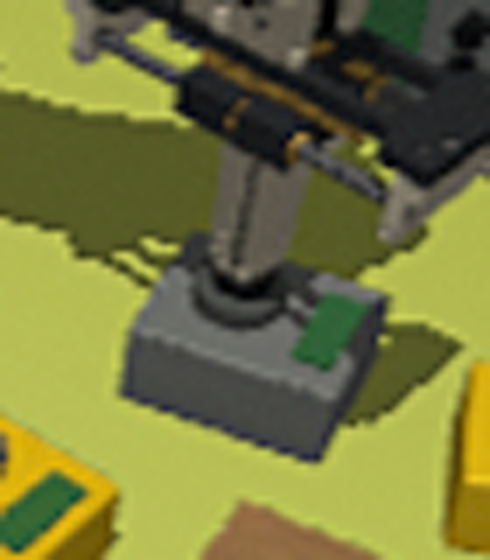

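Emit:
jog_arm(increments=[{"x": 0, "y": 0, "z": 0.0015, "wx": 0, "wy": 0, "wz": 0, "grip": 1}, {"x": 0, "y": 0, "z": 0.0015, "wx": 0, "wy": 0, "wz": 0, "grip": 1}, {"x": 0, "y": 0, "z": 0, "wx": 0, "wy": 0, "wz": 0, "grip": 1}])

```text
time: 21.7
tool_pos: [0.5588, 0.3768, 0.0276]
orientation: [0.75, 0.662, 0.0, -0.0]
wrist_force: [-1.4, -0.7, 4.1]
opening: 0.0
```

Emit:
jog_arm(increments=[{"x": 0, "y": 0, "z": 0.0015, "wx": 0, "wy": 0, "wz": 0, "grip": 1}, {"x": 0, "y": 0, "z": 0, "wx": 0, "wy": 0, "wz": 0, "grip": 1}])

```text
time: 21.9
tool_pos: [0.5588, 0.3768, 0.0271]
orientation: [0.75, 0.662, 0.0, 0.0]
wrist_force: [-3.5, -2.4, 12.2]
opening: 0.0003
```

Emit:
jog_arm(increments=[{"x": 0, "y": 0, "z": 0.001, "wx": 0, "wy": 0, "wz": 0, "grip": 1}, {"x": 0, "y": 0, "z": 0, "wx": 0, "wy": 0, "wz": 0, "grip": 1}])

```text
time: 22.1
tool_pos: [0.5589, 0.3768, 0.0269]
orientation: [0.75, 0.662, 0.0, 0.0]
wrist_force: [-4.1, -3.1, 20.3]
opening: 0.0002
```

```bash
python3 look.py b4; python3 - <<'E'
from fit import *
im=read_camera("scene");cv2.imwrite("pics/s8.png",cv2.resize(im[120:165,340:390,::-1],None,fx=12,fy=12,interpolation=cv2.INTER_CUBIC))
E
```

```text
22.1 ramp x,y,z 0.455 0.0521 0.0269 F along,across,z -3.54 3.74 20.32
```

View pics/s8.png

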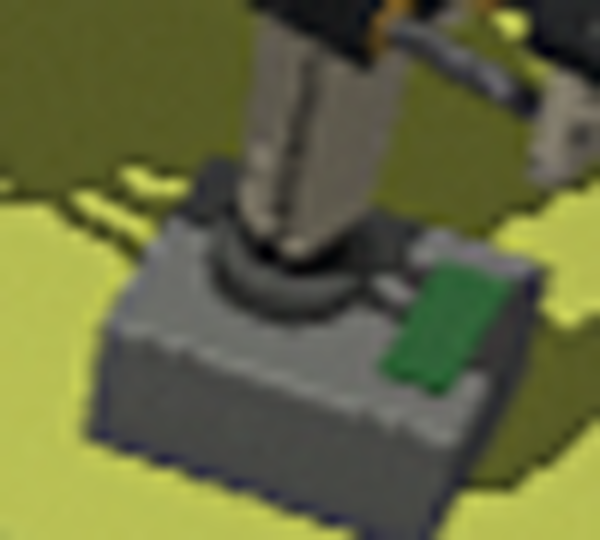

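View pics/b4.png

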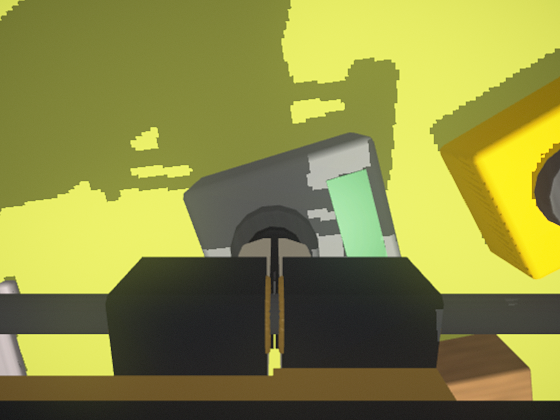

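Emit:
jog_arm(increments=[{"x": 0, "y": 0, "z": -0.002, "wx": 0, "wy": 0, "wz": 0, "grip": 1}, {"x": 0, "y": 0, "z": -0.0025, "wx": 0, "wy": 0, "wz": 0, "grip": 1}, {"x": 0, "y": 0, "z": 0, "wx": 0, "wy": 0, "wz": 0, "grip": 1}])

```text
time: 22.5
tool_pos: [0.5588, 0.3768, 0.0298]
orientation: [0.75, 0.662, 0.0, -0.0]
wrist_force: [-0.1, -0.6, 3.2]
opening: 0.0004
```

Emit:
jog_arm(increments=[{"x": 0, "y": 0, "z": -0.001, "wx": 0, "wy": 0, "wz": 0, "grip": 1}, {"x": 0, "y": 0, "z": 0, "wx": 0, "wy": 0, "wz": 0, "grip": 1}])

```text
time: 22.7
tool_pos: [0.5588, 0.3768, 0.0305]
orientation: [0.75, 0.662, -0.0, -0.0]
wrist_force: [-0.4, -0.8, 3.9]
opening: 0.0005
```

Emit:
jog_arm(increments=[{"x": 0, "y": 0, "z": -0.001, "wx": 0, "wy": 0, "wz": 0, "grip": 1}, {"x": 0, "y": 0, "z": 0, "wx": 0, "wy": 0, "wz": 0, "grip": 1}])

```text
time: 22.9
tool_pos: [0.5588, 0.3768, 0.0315]
orientation: [0.75, 0.662, 0.0, -0.0]
wrist_force: [-0.8, 0.1, 2.7]
opening: 0.0003
```

Emit:
jog_arm(increments=[{"x": 0, "y": 0, "z": -0.001, "wx": 0, "wy": 0, "wz": 0, "grip": 1}, {"x": 0, "y": 0, "z": 0, "wx": 0, "wy": 0, "wz": 0, "grip": 1}])

```text
time: 23.1
tool_pos: [0.5588, 0.3768, 0.0326]
orientation: [0.75, 0.662, 0.0, -0.0]
wrist_force: [-1.4, 0.3, 1.6]
opening: 0.0005
```

Emit:
jog_arm(increments=[{"x": 0, "y": 0, "z": -0.001, "wx": 0, "wy": 0, "wz": 0, "grip": 1}, {"x": 0, "y": 0, "z": 0, "wx": 0, "wy": 0, "wz": 0, "grip": 1}])

```text
time: 23.3
tool_pos: [0.5587, 0.3766, 0.0335]
orientation: [0.75, 0.662, -0.0, 0.0]
wrist_force: [0.3, 0.7, 0.3]
opening: 0.0009
```

Emit:
jog_arm(increments=[{"x": 0, "y": 0, "z": -0.01, "wx": 0, "wy": 0, "wz": 0, "grip": 1}, {"x": 0, "y": 0, "z": -0.03, "wx": 0, "wy": 0, "wz": 0, "grip": 1}, {"x": 0, "y": 0, "z": -0.03, "wx": 0, "wy": 0, "wz": 0, "grip": 1}, {"x": 0, "y": 0, "z": -0.03, "wx": 0, "wy": 0, "wz": 0, "grip": 1}, {"x": 0, "y": 0, "z": -0.03, "wx": 0, "wy": 0, "wz": 0, "grip": 1}, {"x": 0, "y": 0, "z": -0.01, "wx": 0, "wy": 0, "wz": 0, "grip": 1}, {"x": 0, "y": 0, "z": 0, "wx": 0, "wy": 0, "wz": 0, "grip": 1}, {"x": 0, "y": 0, "z": 0, "wx": 0, "wy": 0, "wz": 0, "grip": 1}, {"x": 0, "y": 0, "z": 0, "wx": 0, "wy": 0, "wz": 0, "grip": 1}])

```text
time: 24.2
tool_pos: [0.5581, 0.3761, 0.172]
orientation: [0.75, 0.662, -0.001, -0.0]
wrist_force: [0.3, -0.7, -0.5]
opening: 0.0006
```

```bash
python3 - <<'E'
from fit import *
s=state();print(s['time'],s['tool_pos'],np.abs(s['qvel']).max(),s['wrist_force'])
im=read_camera("scene");cv2.imwrite("pics/e1.png",cv2.resize(im[110:290,210:450,::-1],None,fx=3.3,fy=3.3))
M=model("scene");p=[.55535,-.08116,1.4491]
im=read_camera("top");cv2.imwrite("pics/e2.png",im[:,:,::-1])
E
```

```text
24.2 [0.55811035 0.37605597 0.17196278] 0.004732025836997532 [ 0.34261637 -0.67503446 -0.49919482]
```

View pics/e1.png

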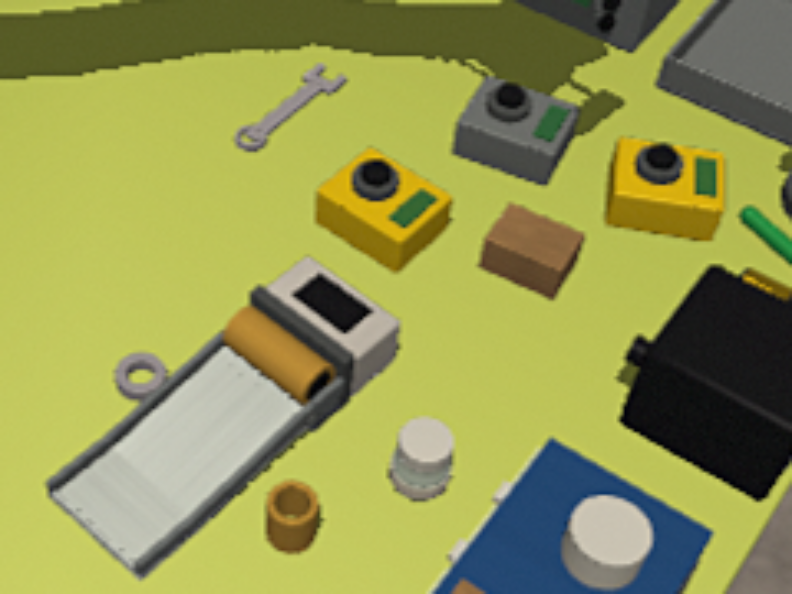

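View pics/e2.png

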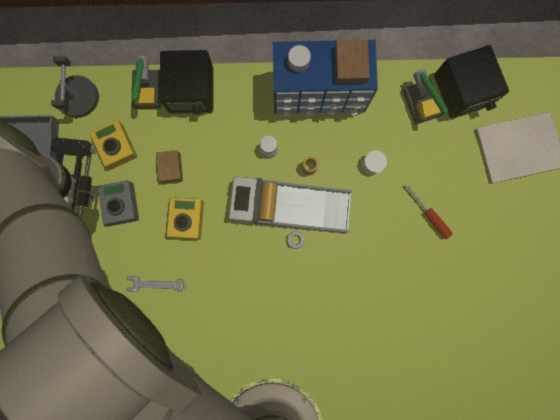

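The scene and top pictures show the sleeve in the seat against the stop at (268,201) in top. The grey box's button is up again at (115,206), and everything else is where it started.

```bash
python3 -c "
from bench import *
print(hand_in())"
```

```text
the job is handed in; nothing more can be done
None
```

The job is handed in. I pushed the bronze sleeve up the slope at about 30 mm/s (slower at the crest) with the half-open fingers, and it dropped into the seat against the stop. Then I pressed the start button on the grey control box with the shut fingers, released it and moved clear. There is no verdict from the system.

- **Last checks:**
  - The sleeve lies in the seat across the ramp. This was judged in the wrist, scene and top pictures, not measured to the millimetre.
  - The button moved about 6 mm, from first contact to a firm stop at 20 N, and looks up again.
  - The other things look unmoved in the top picture.
  - The gripper is well clear, with no force on it, and the run took about 24 s of the 58 s.
- **Disagreed:**
  - The real fingertips end about 35 mm short of the reported TCP. Because of that, my first approach passed over the sleeve without touching it. I saw this in the wrist and scene pictures, backed off and came in lower.
  - Positions from the wrist camera differed from those of the top camera by about 3 mm along the ramp.
  - The scene camera's network estimate of the button was about 13 mm off, so I did not use it.

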